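# Charge and close the bench mill's grinding jar

### The arm

A 6-joint arm with a two-finger parallel gripper is mounted at the origin on the work surface. World frame = base frame: x ahead of the robot, y to its left, z up, the work surface at z = 0. Lengths are in mm, angles in rad, forces in N, time in s.
With the tool pointing down it reaches from about 350 to 975 mm from the base axis. Payload 4.9 kg.
Tool frame: the origin (TCP) lies at the very end of the fingers, on their centre line; the grasp point (between the pads) lies 19 mm behind it (r.hold_point_z is the z of the grasp point in the tool frame, in mm); z points along the fingers, y is the direction in which the jaws open and shut (so a half turn about z gives the same grasp; the last joint's range is limited). The gripper opens to 85 mm and grips with 20 to 120 N. Pads are 22 mm wide; open, the fingers measure 114 mm over their backs; the gripper's body (76 mm by 85 mm) begins 54 mm behind the grasp point. The pads swing forward as they close: fully open they stand 13 mm farther back than shut.
Start: joints at [1.038, 0.053, 1.613, -0, 1.476, -0.119], TCP at [251.295, 572.234, 231.304] pointing down, gripper open.
Joint ranges: [-3.01, 3.01], [-1.01, 2.22], [0.06, 2.58], [-1.02, 4.17], [0.09, 2.62], [-3.14, 3.14]. Speed limits (rad/s): [2.57, 2.57, 3.14, 3.14, 3.14, 3.14].

### API

Orientations are given as a unit quaternion [w, x, y, z].
In Python, from plant import r gives the robot as it stands.
- The arm moves only by the tool move_arm, never from a script. Its argument "motion" is a list of rows, each a list of 5 numbers: the finger opening in mm, from 0 to 85.4, then the shift along the tool's x, y, z in mm, then the turn about the tool's z in rad. In form: [[gripper, dx, dy, dz, yaw], ...]. A call has 1 to 12 rows; each row shifts and turns the commanded pose from where the row before left it, along the tool's axes as they then stand; what a row does not reach is not made up. A row lasts 1/10 s, in which the tool goes at most 50 mm and 8.59 degrees, less where a joint would pass 70% of its speed; a pose out of reach is approached as far as the arm can. A call is refused whole if a number of a shift passes 50 or a number of a turn 0.15, either way. A call with a gripper value outside its range is refused whole. The fingers move at their own pace and stop on an object; the grip force is fixed at half the most. Time passes only in rows, so rows that do not move let the fingers close. It gives the time, the measured TCP pose, the force and the opening at its end, in the units of the state.
- r.state(): the state, without advancing time (a new reading comes with each control period).
- r.read_camera(name): name is "side" or "top" or "wrist"; returns (picture, depth): 384x512x3 uint8, red, green, blue; 384x512 float32, mm along the optical axis (not along the pixel's ray), 0 where there is no reading.
- r.get_calibration(name): a dict with "mtx" (3x3 intrinsics, pixels), "k1" (the pictures are not rectified: a ray, as slopes to the right and down, at radius r is drawn at 1 + k1 r^2 times it, then the intrinsics apply), "origin" and "attitude" of the camera in the world. Camera axes: x right, y down, z forward; pixel columns grow to the right and rows downward; lengths in mm; the calibration is good to about 2 mm. A picture is of the moment at which its call begins: read the wrist's pose just before it. get_calibration takes no time and is no camera call; for the wrist camera it gives the pose at the moment of the call.
- r.finish_job(): hands the job in, once; it reports no verdict.
The state is a dict: "t": time; "q": joint angles; "joint_velocities": joint speeds; "joint_efforts": joint torques, N m; "position": TCP position; "tcp_rot": TCP orientation; "force": force on the tool from outside, world axes, zero at the start; "torque": the same for the moment, N m; "finger_gap": finger opening in mm.
Only numpy, scipy, OpenCV 4.12 (cv2) and the standard library are available. Lean on these libraries where they do the work, as an engineer would, in place of code of your own. Each camera call takes 0.05 s, during which the arm holds its last target. There are 200 camera calls.

### The job

Get the mill ready to run: swing its toggle clamp fully open, press and twist the lid off the grinding jar and stand it upright on the green mat. Put every steel grinding cylinder from the tray into the jar, then fit the lid again, pressed down and twisted until it locks in its catch, and swing the clamp fully over onto it. Leave the other things on the bench where they are.

Things in the scene. Friction and masses are not known exactly. Their poses are not given: they have to be found in the camera images.
- jar_mouth (a point): centre of the rim of the steel grinding jar fixed upright in the white mill's deck (deck 75 mm, rim 100 mm above the bench). Bore 46 mm, 58 mm deep, dished bottom; 66 mm across its bayonet flange. z up; x is where the lid's x lies when locked (half-turn symmetric; red dots on the deck at +x, -x); the clamp stands towards 117.5 degrees anticlockwise from x, 125 to 163 mm off
- jar_gap (a point): one of the two gaps in the jar's bayonet flange, level with the rim, 30 mm from its axis, 55 degrees anticlockwise (from above) of the jar's x; the other is opposite. Green dots on the deck mark both. The lid's lugs go in and out here
- seal_ring (a joint): height (m) of the orange sprung ring round the jar's neck, on which the lid's skirt rests: 0 with the lid locked (pushing it up with 10 N), -0.008 with it pressed to its solid stop (19 N), +0.002 at the top of its travel (7 N), with the lid off or turned free
- lid_grip (a point): centre of the blue bar grip of the loose aluminium lid, 160 g: bar 14 mm thick (lid's x), 56 mm long (lid's y), 22 mm high, on a 78 mm disc whose top is 11 mm below this point; the skirt (71 mm bore, slips over the jar's rim) ends 32 mm below. Height above jar_mouth: 23 mm locked, 15 mm pressed to the stop, 25 mm turned free and let up or just dropped in
- lid_lug (a point): one of the lid's two inner lugs (at its +x; the other at -x, red dots above). To free: press down 6 to 8 mm, held down turn 55 degrees anticlockwise to the end stop, let up, lift. To lock: lower with the lugs in the gaps (within 6 degrees), press to the stop, held down turn 55 degrees clockwise to the end stop, let up: it springs into its catch. It turns only while pressed
- clamp_handle (a joint): angle (rad) of the toggle clamp's handle: 0 clamped, over centre, handle upright, arm level with its rubber foot on the lid's bar (as at the start); 1.1 fully open, handle leant 63 degrees away from the jar, arm stood up to 300 mm above the bench, 90 mm or more from the jar's axis. Dead centre at 0.05. Friction about 0.15 N m; it stays where it is left
- handle_grip (a point): point on the axis of the clamp handle's red round grip, 100 mm from its hinge. Grip 18 mm thick, from 57 to 132 mm from the hinge. To open it swings away from the jar, in the upright plane of jar_mouth and handle_hinge
- handle_hinge (a point): fixed level hinge axis of the clamp handle, 171 mm above the bench, 163 mm from the jar's axis
- mat_top (a point): centre of the top face (3 mm above the bench) of the clean green mat, 110 x 110 mm, where the lid is put down. x and y along its sides
- tray_floor (a point): centre of the inner floor (3 mm above the bench) of the shallow aluminium tray, 160 x 160 mm outside, walls 3 mm thick and 13 mm high, that holds the grinding cylinders. x and y along its sides; fixed
- cyl1_mid (a point): centre of one dark steel grinding cylinder, 18 mm across and 18 mm long, 36 g, standing in the tray at the start; z is its axis. Two to four of the four are there in a run (None: absent)
- cyl2_mid (a point): centre of one dark steel grinding cylinder, 18 mm across and 18 mm long, 36 g, standing in the tray at the start; z is its axis. Two to four of the four are there in a run (None: absent)
- cyl3_mid (a point): centre of one dark steel grinding cylinder, 18 mm across and 18 mm long, 36 g, standing in the tray at the start; z is its axis. Two to four of the four are there in a run (None: absent)
- cyl4_mid (a point): centre of one dark steel grinding cylinder, 18 mm across and 18 mm long, 36 g, standing in the tray at the start; z is its axis. Two to four of the four are there in a run (None: absent)
- amber_bottle: bystander, to be left alone: an amber glass reagent bottle with orange cap, 56 mm across, 115 mm tall; origin at the centre of its underside
- red_bottle: bystander, to be left alone: a red bottle with black cap, 70 mm across, 150 mm tall; origin at the centre of its underside
- beaker: bystander, to be left alone: a glass beaker, 70 mm across, 85 mm tall; origin at the centre of its underside
- dish: bystander, to be left alone: a small clear culture dish, 59 mm across, 14 mm high; origin at the centre of its underside
- sample_pot: bystander, to be left alone: a white sample pot with blue cap, 36 mm across, 55 mm tall; origin at the centre of its underside
- scoop: bystander, to be left alone: a steel scoop (spoon) with a wooden handle, 150 mm long, lying flat, at most 30 mm high; origin under its middle
- stain_jar: bystander, to be left alone: a green glass jar with black cap, 40 mm across, 60 mm tall; origin at the centre of its underside
Things that resemble listed ones, but are neither listed nor needed, are in the scene too. What is shaped like the part that bears lid_grip but pink or purple is not meant.

How it is judged:
By the outcome, as a careful person would: the job done as asked, in the order asked, and still so for the second after the job is handed in, with the robot touching nothing.
Of cyl1, cyl2, cyl3, cyl4 only 2 to 4 are there at a start; the rules pass over those that are not, and their reading is None.
At some moment in a run one of lid, cyl1, cyl2, cyl3, cyl4 may be knocked a few centimetres aside while the robot is not near it.
It also fails if it takes over 210 s, if anything falls off the work surface, if the arm or the gripper's body presses on something with over 40 N, if the wrist force passes 120 N, or if a joint passes its speed limit or range.

## Working session

There is one attempt and no reset: what is moved stays moved. The work goes in short steps, Python scripts to look and compute and a tool call to move; the robot and the scene stay as the last step left them, time stands still between calls to the robot, and variables do not carry over. Pictures are saved under pics/ and viewed, about 12 in all and at most 16, crops included, and the job is handed in when it is done.

Besides the shell and the picture viewer there is one more tool, called after "Request:" by a JSON object that holds its "op" and its "data". move_arm: Moves the arm, as the interface text tells. Its arguments: {"type":"object","properties":{"motion":{"type":"array","items":{"type":"array","items":{"type":"number"}}}},"required":["motion"]}

```bash
ls; mkdir -p pics; cat > h.py <<'E'
import numpy as np, cv2
from plant import r
from scipy.spatial.transform import Rotation as R
def att(c):
    a=np.array(c['attitude'],float)
    return a if a.shape==(3,3) else R.from_quat([a[1],a[2],a[3],a[0]]).as_matrix()
def ray(c,u,v):
    K=np.array(c['mtx']);x=(u-K[0,2])/K[0,0];y=(v-K[1,2])/K[1,1]
    rd=np.hypot(x,y);rr=rd
    for _ in range(20): rr=rd/(1+c['k1']*rr*rr)
    s=rr/rd if rd>0 else 1
    return np.array(c['origin'],float),att(c)@np.array([x*s,y*s,1.])
def onz(c,u,v,z):
    o,d=ray(c,u,v);return o+d*(z-o[2])/d[2]
def atd(c,u,v,dep):
    o,d=ray(c,u,v);return o+d*dep
def px(c,p):
    q=att(c).T@(np.array(p,float)-np.array(c['origin'],float));x,y=q[:2]/q[2]
    f=1+c['k1']*(x*x+y*y);K=np.array(c['mtx']);return K[0,0]*x*f+K[0,2],K[1,1]*y*f+K[1,2]
def snap(n,f):
    c=r.get_calibration(n);im,d=r.read_camera(n)
    np.savez('pics/'+f+'.npz',im=im,d=d);cv2.imwrite('pics/'+f+'.png',cv2.cvtColor(im,cv2.COLOR_RGB2BGR));return c,im,d
def crop(f,x0,y0,x1,y1,s):
    im=cv2.imread('pics/'+f+'.png')[y0:y1,x0:x1];cv2.imwrite('pics/'+f+'_c.png',cv2.resize(im,None,fx=s,fy=s,interpolation=cv2.INTER_CUBIC))
E
python3 - <<'E'
from h import *
for n in ['top','side','wrist']:
    c,im,d=snap(n,n+'0');print(n,c)
a=cv2.imread('pics/top0.png');cv2.imwrite('pics/top0b.png',cv2.resize(a,None,fx=1.5,fy=1.5))
print(r.state())
E
```

```text
pics
top {'mtx': array([[429.73371008,   0.        , 253.67068512],
       [  0.        , 429.73371008, 189.70707627],
       [  0.        ,   0.        ,   1.        ]]), 'k1': -0.13490088136844383, 'origin': array([ 373.73537787,   34.87888674, 1387.5287188 ]), 'attitude': array([-0.03639264,  0.71284767, -0.69846738,  0.05164389])}
side {'mtx': array([[452.42756636,   0.        , 258.91860005],
       [  0.        , 452.42756636, 187.99374301],
       [  0.        ,   0.        ,   1.        ]]), 'k1': -0.15213671966503728, 'origin': array([  884.84168246, -1059.41862384,   962.72682384]), 'attitude': array([-0.46565695,  0.87012058,  0.13919769, -0.08171773])}
wrist {'mtx': array([[322.72063442,   0.        , 253.87731729],
       [  0.        , 322.72063442, 193.38000095],
       [  0.        ,   0.        ,   1.        ]]), 'k1': -0.05209054998894721, 'origin': array([191.93843104, 597.90367808, 372.43567735]), 'attitude': array([0.10976067, 0.82999363, 0.54232302, 0.07034847])}
{'t': 0.15, 'q': array([ 1.03801470e+00,  5.32195138e-02,  1.61399653e+00,  1.93541902e-05,
        1.47601039e+00, -1.19009339e-01]), 'joint_velocities': array([-0.00046649, -0.0009339 , -0.0039771 ,  0.00040518,  0.00211486,
        0.00019557]), 'joint_efforts': array([ 1.80642633e-04, -3.94242203e+01, -3.70721447e+01, -1.09426101e-04,
        4.73508248e-03, -5.90206923e-06]), 'position': array([251.03751617, 571.82621372, 230.32586306]), 'tcp_rot': array([-2.70658437e-04,  2.05414281e-01,  9.78674770e-01, -7.70806400e-04]), 'force': array([-0.85397403,  0.31930753,  0.40629299]), 'torque': array([-0.00363845, -0.00834719, -0.03076808]), 'finger_gap': 85.69009978336571}
```

View pics/top0b.png

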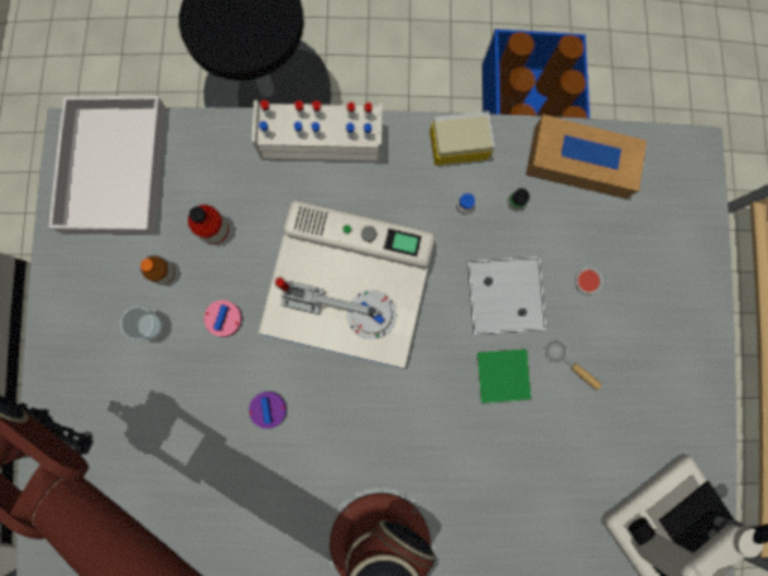

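View pics/side0.png

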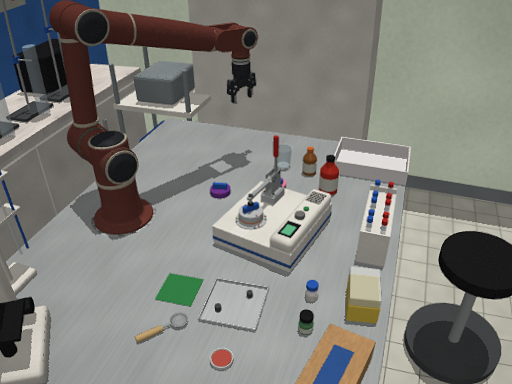

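The top view shows the mill with the jar at about (247,209), the handle's red grip at (187,189), two cylinders in the tray at (325,187) and (348,208), and the mat at (336,250). The pink and purple lids are decoys. Next I'll measure these.

```bash
cat > m.py <<'E'
from h import *
z=np.load('pics/top0.npz');im,d=z['im'],z['d'];c=r.get_calibration('top')
hsv=cv2.cvtColor(im,cv2.COLOR_RGB2HSV);g=cv2.cvtColor(im,cv2.COLOR_RGB2GRAY)
def comps(m,a,x0,y0,x1,y1,z,t):
    mm=np.zeros_like(m);mm[y0:y1,x0:x1]=m[y0:y1,x0:x1]
    n,l,s,ce=cv2.connectedComponentsWithStats(mm.astype(np.uint8))
    for i in range(1,n):
        if s[i,4]>=a: 
            u,v=ce[i];print(t,s[i],ce[i].round(1),onz(c,u,v,z).round(1), 'depth z',atd(c,u,v,d[int(round(v)),int(round(u))]).round(1))
            if t=='mat': print(cv2.minAreaRect(np.argwhere(l==i)[:,::-1].astype(np.float32)))
H,S,V=[hsv[...,i] for i in range(3)]
comps((H>50)&(H<75)&(S>120),100,300,220,370,280,3,'mat')
comps(g<70,4,314,173,362,222,21,'cyl')
comps((H>105)&(H<130)&(S>120),3,220,180,270,230,123,'lidbar')
comps(((H<8)|(H>172))&(S>120),3,180,180,200,200,290,'handle')
comps(((H<8)|(H>172))&(S>90),1,225,190,270,230,75,'red')
comps((H>40)&(H<80)&(S>60),1,225,190,270,230,75,'green')
E
python3 m.py; python3 -c "
from h import *
crop('top0',170,120,300,250,6);crop('side0',200,120,340,270,5)"
```

```text
mat [ 319  233   35   35 1068] [335.5 250.1] [ 356.5 -261.6    3. ] depth z [ 356.5 -261.1    5.1]
((335.6617431640625, 250.10293579101562), (33.13289260864258, 32.442623138427734), 85.60128784179688)
cyl [323 186   4   4  12] [324.7 187.2] [ 558.2 -222.3   21. ] depth z [ 557.8 -221.8   24.2]
cyl [346 207   4   3  10] [347.5 208. ] [ 492.3 -296.9   21. ] depth z [ 492.6 -297.6   18.1]
lidbar [249 210   7   5  21] [252.3 212. ] [465.9  11.9 123. ] depth z [465.4  12.  130.5]
handle [184 185   9   9  45] [187.6 189.1] [509.3 182.6 290. ] depth z [507.8 181.  302.5]
red [257 198   1   1   1] [257. 198.] [513.   -2.6  75. ] depth z [512.3  -2.5  80.9]
red [255 200   1   1   1] [255. 200.] [506.7   3.4  75. ] depth z [503.2   4.2 108.8]
red [240 217   1   1   1] [240. 217.] [453.5  48.2  75. ] depth z [451.1  47.8 113.9]
red [238 220   1   1   1] [238. 220.] [444.2  54.1  75. ] depth z [443.9  54.1  80.2]
green [244 195   1   1   1] [244. 195.] [521.4  37.5  75. ] depth z [520.3  37.5  84.2]
green [251 223   1   2   2] [251.  223.5] [434.4  14.3  75. ] depth z [434.1  14.3  79.6]
```

View pics/top0_c.png

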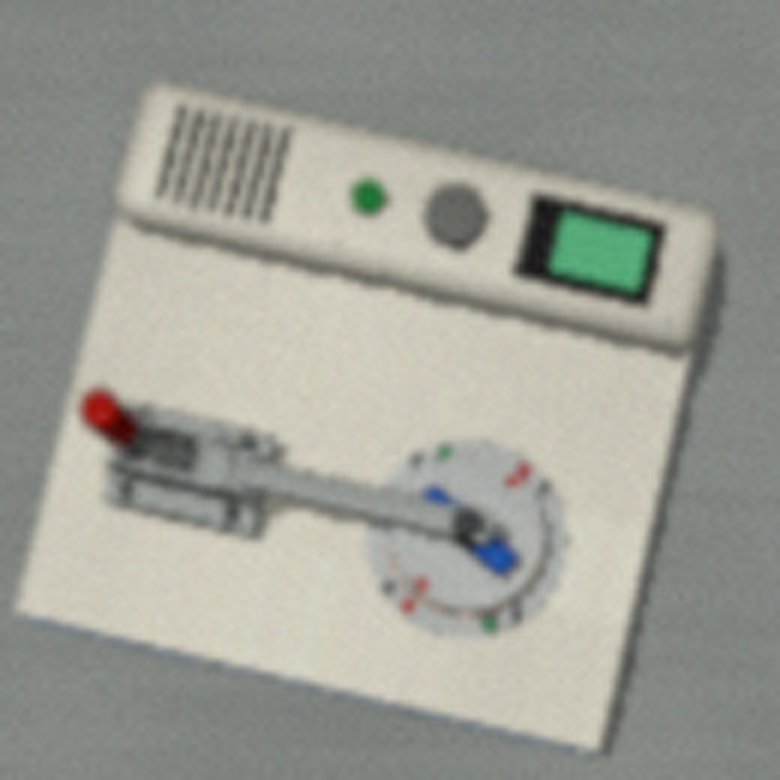

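Deck dots give the jar axis at about (478,26), jar x at about −39.8°, clamp direction about 77.7° and the hinge near (513,185). I'll move near it and look with the wrist camera.

Request:
{"op": "move_arm", "data": {"motion": [[0,-36.7,-26.7,-12,0],[0,-36.7,-26.7,-12,0],[0,-36.7,-26.7,-12,0],[0,-36.7,-26.7,-12,0],[0,-36.7,-26.7,-12,0],[0,-36.7,-26.7,-12,0],[0,-36.7,-26.7,-12,0],[0,-36.7,-26.7,-12,0],[0,-36.7,-26.7,-12,0],[0,-36.7,-26.7,-12,0],[0,-36.7,-26.7,-12,0],[0,0,0,0,-0.15]]}}

```text
t: 1.35
position: [505.2, 136.8, 364.7]
tcp_rot: [0.001, 0.133, 0.991, -0.0]
force: [-0.4, 0.2, -0.3]
finger_gap: -0.2
```

```bash
python3 - <<'E'
from h import *
c,im,d=snap('wrist','w1');s=r.state();print(s['position'],s['tcp_rot'],s['finger_gap'],s['force'],c['origin'],att(c)[:,2])
print([np.round(px(c,p)) for p in [(478,26,100),(513,185,171),(513,185,290)]])
E
```

```text
[504.05204607 138.62416934 363.82767428] [3.77866611e-04 1.29049336e-01 9.91638102e-01 1.13528476e-05] 0.04764332266985496 [ 0.63886756  0.59711848 -0.91087785] [442.37890328 153.87329897 506.78200644] [ 0.25197885 -0.06974884 -0.96521591]
[array([165., 162.]), array([300., 165.]), array([324., 195.])]
```

View pics/w1.png

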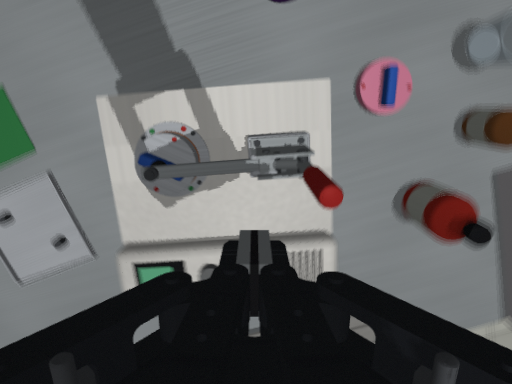

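The wrist view shows the lid at (170,160), the handle's red grip from (308,172) to (331,195), and deck dots round the jar. I'll measure them.

```bash
cat > dots.py <<'E'
from h import *
def blobs(im,m,a0,a1,box,c,z,t):
    mm=np.zeros(m.shape,np.uint8);x0,y0,x1,y1=box;mm[y0:y1,x0:x1]=m[y0:y1,x0:x1]
    n,l,s,ce=cv2.connectedComponentsWithStats(mm);o=[]
    for i in range(1,n):
        if a0<=s[i,4]<=a1:
            p=onz(c,*ce[i],z);o.append((ce[i],p,s[i,4]));print(t,s[i,4],ce[i].round(1),p.round(1))
    return o
E
python3 - <<'E'
from dots import *
z=np.load('pics/w1.npz');im=z['im'];c=r.get_calibration('wrist')
H,S,V=cv2.split(cv2.cvtColor(im,cv2.COLOR_RGB2HSV))
red=((H<8)|(H>172))&(S>90);gr=(H>40)&(H<85)&(S>70);b=(130,115,215,200)
blobs(im,red,2,60,b,c,75,'red75');blobs(im,red,2,60,b,c,112,'red112');blobs(im,gr,2,60,b,c,75,'green')
blobs(im,red&(V>120),30,900,(300,160,350,210),c,303,'handle')
m=(red[160:210,300:345]);ys,xs=np.nonzero(m);print(xs.min()+300,xs.max()+300,ys.min()+160,ys.max()+160)
for u in ((480,30,75),):print(px(c,u))
for u,v in ((331,195),(333,196)):print(onz(c,u,v,303).round(1))
print(onz(c,308,172,228))
E
```

```text
red75 18 [182.9 128.3] [443.5  57.5  75. ]
red75 17 [173.8 139.2] [454.   41.5  75. ]
red75 11 [155.6 188.5] [511.8  -4.4  75. ]
red112 18 [182.9 128.3] [443.3  65.9 112. ]
red112 17 [173.8 139.2] [452.9  51.2 112. ]
red112 11 [155.6 188.5] [505.8   9.2 112. ]
green 15 [151.5 130.9] [435.8  16.2  75. ]
green 16 [190.5 188. ] [523.5  42.7  75. ]
handle 387 [331.  196.9] [509.4 189.2 303. ]
303 342 166 207
(np.float64(171.83764069631928), np.float64(160.12535325076635))
[508.1 189.5 303. ]
[509.1 190.6 303. ]
[506.94914349 186.72978277 228.        ]
```

Request:
{"op": "move_arm", "data": {"motion": [[0,0,0,0,-0.06],[0,5,5,30,0],[0,0,5,30,0],[0,0,8,30,0],[0,0,8,3,0],[0,0,0,0,0],[0,0,5,0,0],[0,0,5,0,0],[0,0,5,0,0],[0,0,5,0,0],[0,0,0,0,0]]}}

```text
t: 2.5
position: [507.8, 187.7, 271.2]
tcp_rot: [0.001, 0.101, 0.995, 0.0]
force: [0.3, -0.8, 1.8]
finger_gap: 0.2
```

```bash
python3 - <<'E'
from h import *
c,im,d=snap('side','s1');crop('s1',200,120,340,240,5);s=r.state();print(s['position'],s['tcp_rot'],s['force'])
E
```

```text
[507.62483143 187.59367496 270.96454318] [5.31283479e-04 1.01504950e-01 9.94834781e-01 4.69862954e-04] [ 0.28273822 -0.351644   -0.33281211]
```

View pics/s1_c.png

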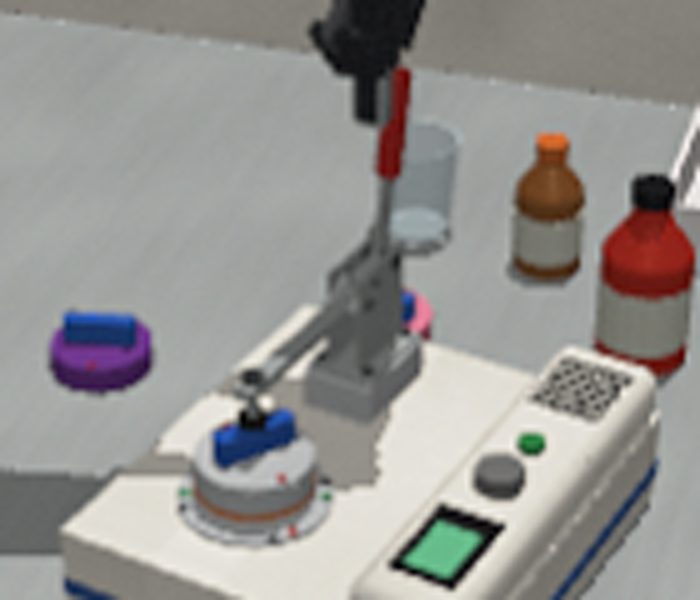

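The finger has leaned the handle over slightly with little force. I'll continue along the arc.

Request:
{"op": "move_arm", "data": {"motion": [[0,0,10,1,0],[0,0,10,2,0],[0,0,10,4,0],[0,0,9,5,0],[0,0,9,7,0],[0,0,8,8,0],[0,0,7,9,0],[0,0,5,6,0],[0,0,4,5,0],[0,0,0,0,0]]}}

```text
t: 3.55
position: [521.0, 258.2, 221.8]
tcp_rot: [-0.001, 0.101, 0.995, -0.0]
force: [0.1, -0.5, -0.2]
finger_gap: 0.2
```

```bash
python3 - <<'E'
from h import *
c,im,d=snap('side','s2');crop('s2',200,80,340,200,5);s=r.state();print(s['position'],s['tcp_rot'],s['force'])
E
```

```text
[520.97316336 257.79077561 221.82857747] [-1.34100275e-03  1.01433588e-01  9.94841314e-01 -4.35004419e-04] [-0.48791693  0.34092429 -0.38377874]
```

View pics/s2_c.png

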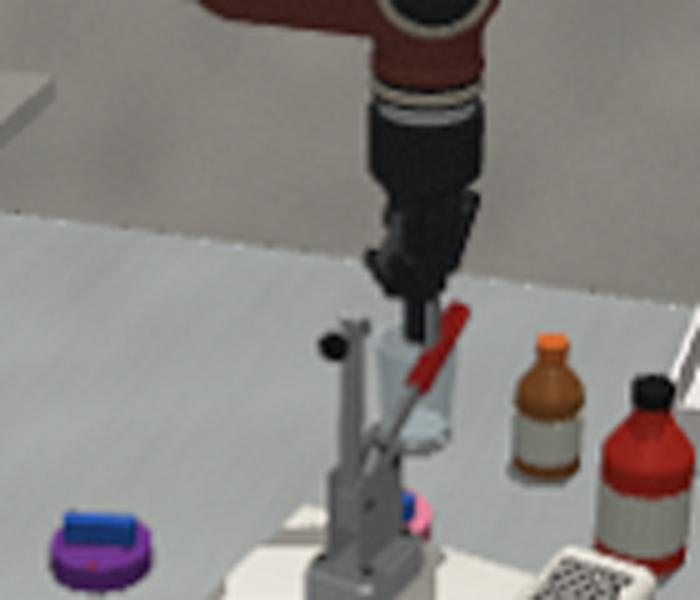

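The arm stands up and the handle is nearly open. I'll push to the stop.

Request:
{"op": "move_arm", "data": {"motion": [[0,0,2,3,0],[0,0,2,3,0],[0,0,2,3,0],[0,0,1,2,0],[0,0,0,0,0]]}}

```text
t: 4.1
position: [522.4, 260.3, 218.7]
tcp_rot: [-0.001, 0.102, 0.995, -0.005]
force: [-17.8, -18.4, 28.6]
finger_gap: -0.3
```

The handle is hard on its stop (38 N), so the clamp is fully open. Now I go up and over the jar, turning the tool.

Request:
{"op": "move_arm", "data": {"motion": [[0,0,-3,-40,0],[0,0,0,-40,0],[0,0,0,-40,0],[0,0,-47,0,0],[0,0,-47,0,0],[0,0,-47,0,0],[0,0,-47,0,0],[85,0,-47,0,0],[85,0,0,0,0.148],[85,0,0,0,0.148],[85,0,0,0,0.148],[85,0,0,0,0.148]]}}

```text
t: 5.3
position: [474.8, 31.0, 331.8]
tcp_rot: [-0.0, 0.391, 0.92, 0.0]
force: [-0.4, 0.4, -0.4]
finger_gap: 72.6
```

Request:
{"op": "move_arm", "data": {"motion": [[85,0,0,0,0.148],[85,0,0,0,0.148],[85,0,0,0,0.148],[85,0,0,0,0.148],[85,0,0,0,0.148],[85,0,0,0,0.148],[85,0,0,0,0.148],[85,0,0,0,0.148],[85,0,0,0,0.148],[85,0,0,0,0.148],[85,0,0,0,0]]}}

```text
t: 6.4
position: [474.8, 31.3, 331.7]
tcp_rot: [-0.0, 0.908, 0.42, -0.0]
force: [-0.4, -0.3, -0.2]
finger_gap: 85.2
```

```bash
python3 - <<'E'
from h import *
c,im,d=snap('wrist','w3');s=r.state();print(s['position'],s['tcp_rot'],s['q'],s['force'],c['origin'])
print(px(c,(478.5,27,112)))
E
```

```text
[474.86823498  31.29378939 331.84432397] [-2.29386569e-04  9.07202144e-01  4.20694848e-01 -2.48240351e-04] [-9.08376773e-02 -3.50749236e-01  1.80980544e+00  1.49053147e-04
  1.68319601e+00  6.11553049e-01] [ 0.45596294  1.10749617 -0.19974445] [517.73194872  80.63890433 473.98780815]
(np.float64(258.2573334935469), np.float64(167.2240620806462))
```

View pics/w3.png

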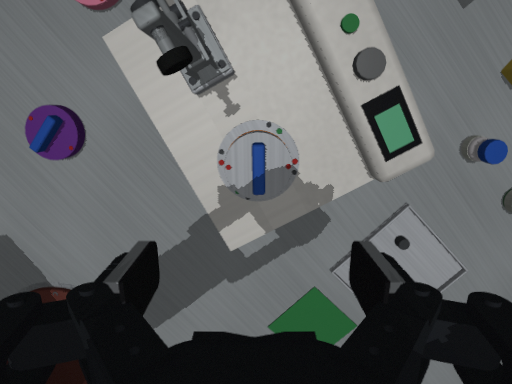

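The open clamp stands at (170,60). The lid's blue bar is at (258,168), nearly aligned with the tool's x. Measuring it.

```bash
cat > lid.py <<'E'
from dots import *
import sys
def lid(name,f,box,zt,c):
    z=np.load('pics/'+f+'.npz');im=z['im'];d=z['d']
    H,S,V=cv2.split(cv2.cvtColor(im,cv2.COLOR_RGB2HSV))
    m=np.zeros(H.shape,np.uint8);x0,y0,x1,y1=box
    m[y0:y1,x0:x1]=((H>100)&(H<130)&(S>110))[y0:y1,x0:x1]
    n,l,s,ce=cv2.connectedComponentsWithStats(m);i=1+np.argmax(s[1:,4])
    pts=np.argwhere(l==i)[:,::-1].astype(np.float32);rc=cv2.minAreaRect(pts)
    w=np.array([onz(c,*q,zt) for q in cv2.boxPoints(rc)])
    e=[w[1]-w[0],w[2]-w[1]];e.sort(key=np.linalg.norm)
    print('bar',rc[0],w.mean(0).round(1),[np.linalg.norm(q).round(1) for q in e],'long ang',np.degrees(np.arctan2(e[1][1],e[1][0])).round(1),'depth z',atd(c,*rc[0],d[int(rc[0][1]),int(rc[0][0])]).round(1))
    return w.mean(0)
E
python3 - <<'E'
from lid import *
c=r.get_calibration('wrist');lid('wrist','w3',(230,130,290,205),134,c)
im=np.load('pics/w3.npz')['im'];H,S,V=cv2.split(cv2.cvtColor(im,cv2.COLOR_RGB2HSV))
red=((H<8)|(H>172))&(S>90);gr=(H>40)&(H<85)&(S>70);b=(205,115,310,205)
blobs(im,red,2,60,b,c,75,'red75');blobs(im,red,2,60,b,c,112,'red112');blobs(im,gr,2,60,b,c,75,'green')
E
```

```text
bar (257.9999694824219, 168.49998474121094) [479.5  29.  134. ] [np.float64(12.6), np.float64(55.4)] long ang -129.8 depth z [479.8  29.3 133.8]
red75 24 [294.5 160.9] [514.3  -1.6  75. ]
red75 21 [221. 162.] [443.3  56.6  75. ]
red75 21 [228. 167.] [445.8  46.2  75. ]
red75 21 [288. 166.] [504.   -1.4  75. ]
red112 24 [294.5 160.9] [514.6   6.  112. ]
red112 21 [221. 162.] [450.2  58.9 112. ]
red112 21 [228. 167.] [452.5  49.4 112. ]
red112 21 [288. 166.] [505.3   6.2 112. ]
green 24 [279.  130.7] [523.   39.8  75. ]
green 6 [236.5 192.3] [432.4  14.5  75. ]
```

Everything agrees on the jar axis at (478.9, 28.0) and x at −39.5°. Going down to grip the bar.

Request:
{"op": "move_arm", "data": {"motion": [[85,0,5,45,0],[85,0,0,45,0],[85,0,0,45,0],[85,0,0,45,0],[85,0,0,25,0],[60,0,0,11,0],[12,0,0,0,0],[12,0,0,0,0],[12,0,0,0,0],[12,0,0,0,0],[12,0,0,0,0],[12,0,0,0,0]]}}

```text
t: 7.65
position: [479.5, 28.7, 118.3]
tcp_rot: [-0.0, 0.908, 0.42, 0.001]
force: [-3.3, 3.1, 5.4]
finger_gap: 13.0
```

Request:
{"op": "move_arm", "data": {"motion": [[12,0,0,3,0],[12,0,0,3,0],[12,0,0,3,0],[12,0,0,3,0],[12,0,0,0,0]]}}

```text
t: 8.15
position: [479.7, 28.6, 110.8]
tcp_rot: [-0.0, 0.908, 0.42, -0.0]
force: [-19.0, 3.3, 30.3]
finger_gap: 12.9
```

Request:
{"op": "move_arm", "data": {"motion": [[12,-1.5,-2,0,0],[12,0,0,0,-0.1],[12,0,0,0,-0.1],[12,0,0,0,-0.1],[12,0,0,0,-0.1],[12,0,0,0,-0.1],[12,0,0,0,-0.1],[12,0,0,0,-0.1],[12,0,0,0,-0.1],[12,0,0,0,-0.1],[12,0,0,0,-0.1],[12,0,0,0,0]]}}

```text
t: 9.35
position: [479.2, 28.9, 110.7]
tcp_rot: [0.002, 0.596, 0.803, 0.002]
force: [-9.2, 5.1, 23.1]
finger_gap: 12.5
```

```bash
python3 - <<'E'
from h import *
s=r.state();q=s['tcp_rot'];print(s['position'],np.degrees(2*np.arctan2(q[2],q[1])),s['force'],s['torque'],s['finger_gap'])
E
```

```text
[479.20820006  28.8989183  110.73758335] 106.87234893889189 [-9.20982452  5.09254427 23.08700638] [ 0.67818226  1.57019153 -0.72289151] 12.481335401495171
```

Turned 57° to the end stop (0.7 N m). Now letting up and lifting.

Request:
{"op": "move_arm", "data": {"motion": [[12,0,0,0,0.03],[12,0,0,-4,0],[12,0,0,-4,0],[12,0,0,-4,0],[12,0,0,-3,0],[12,0,0,-5,0],[12,0,0,-10,0],[12,0,0,-10,0],[12,0,0,-20,0],[12,0,0,-20,0],[12,0,0,0,0]]}}

```text
t: 10.45
position: [477.9, 27.8, 187.5]
tcp_rot: [0.002, 0.608, 0.794, 0.001]
force: [0.1, 0.7, -1.2]
finger_gap: 13.1
```

```bash
python3 - <<'E'
from h import *
c,im,d=snap('side','s3');crop('s3',150,120,310,300,3);s=r.state();print(s['position'],s['tcp_rot'],s['force'],s['finger_gap'])
c,im,d=snap('wrist','w4')
E
```

```text
[477.00853347  27.9432949  185.60024718] [1.20018295e-03 6.07528529e-01 7.94296852e-01 3.96811116e-04] [-0.94339301 -0.25095166 -1.54373412] 12.901210016515172
```

View pics/s3_c.png

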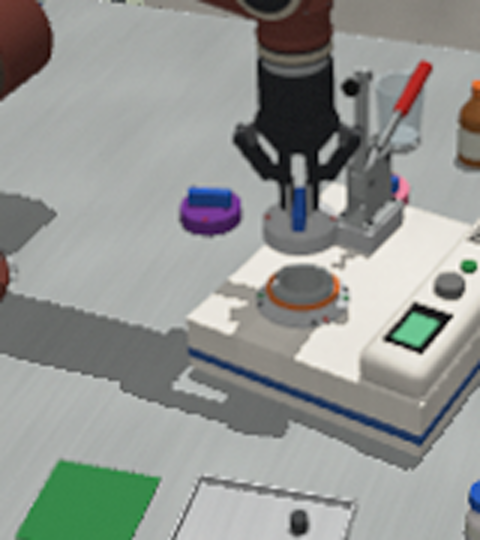

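The lid is off and held, and the jar stands open. Moving it to the mat centre at (356.5, −261.6).

Request:
{"op": "move_arm", "data": {"motion": [[12,-31,-24,0,0],[12,-31,-24,0,0],[12,-31,-24,0,0],[12,-31,-24,0,0],[12,-31,-24,0,0],[12,-31,-24,0,0],[12,-31,-24,0,0],[12,-31,-24,0,0],[12,0,0,45,0],[12,0,0,45,0],[12,0,0,45,0],[12,0,0,0,0]]}}

```text
t: 11.75
position: [350.4, -256.0, 40.8]
tcp_rot: [-0.009, 0.608, 0.794, 0.001]
force: [-1.0, 0.9, -2.6]
finger_gap: 13.0
```

Request:
{"op": "move_arm", "data": {"motion": [[12,0,0,10,0],[12,0,0,4,0],[12,0,0,3,0],[12,0,0,2,0],[12,0,0,0,0]]}}

```text
t: 12.25
position: [356.6, -261.8, 31.2]
tcp_rot: [0.001, 0.607, 0.794, -0.0]
force: [0.2, -0.6, -2.6]
finger_gap: 12.8
```

Request:
{"op": "move_arm", "data": {"motion": [[12,0,0,1,0],[12,0,0,1,0],[12,0,0,0,0],[12,0,0,0,0]]}}

```text
t: 12.65
position: [356.6, -262.1, 30.8]
tcp_rot: [0.0, 0.607, 0.794, -0.0]
force: [-5.1, 3.7, 13.4]
finger_gap: 12.7
```

Request:
{"op": "move_arm", "data": {"motion": [[12,0,0,-2,0],[50,0,0,0,0],[50,0,0,0,0],[50,0,0,-30,0],[50,0,0,-50,0],[85,0,0,-50,0],[85,-11,40,-40,0],[85,-11,40,-40,0],[85,-11,40,-20,0],[85,-11,40,0,0],[85,0,0,0,0],[85,0,0,0,0]]}}

```text
t: 13.85
position: [511.2, -261.6, 248.6]
tcp_rot: [-0.001, 0.607, 0.795, -0.0]
force: [-1.1, -0.4, 0.4]
finger_gap: 85.0
```

```bash
python3 - <<'E'
from h import *
c,im,d=snap('wrist','w5');s=r.state();print(s['position'],s['tcp_rot'],s['q'],s['force'],c['origin'])
snap('top','t5')
E
```

```text
[ 510.522098   -261.64436585  248.80476675] [-9.13241089e-04  6.07367719e-01  7.94420282e-01 -1.90630922e-04] [-6.03165042e-01 -7.76883317e-02  1.71298021e+00 -2.90847275e-04
  1.50814391e+00 -8.68456391e-01] [ 0.57583594  0.6624341  -0.46164455] [ 494.84115922 -199.09015133  391.00896879]
```

View pics/w5.png

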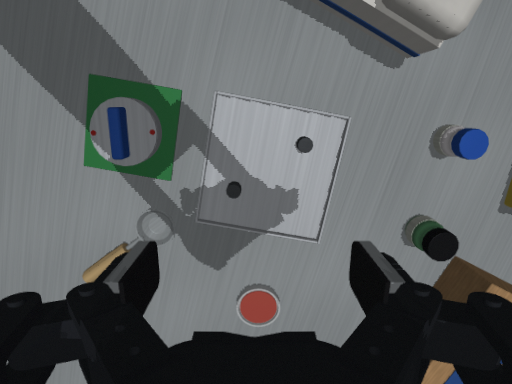

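The lid stands upright on the mat at (124,131). The tray holds two cylinders, at (305,145) and (233,190).

```bash
cat > cyl.py <<'E'
from dots import *
def cyl(f,c,box,th=70,tall=True):
    z=np.load('pics/'+f+'.npz');im=z['im'];g=cv2.cvtColor(im,cv2.COLOR_RGB2GRAY)
    o=blobs(im,g<th,40,900,box,c,12,'cyl mid')
    for ce,p,a in o: print('  depth',atd(c,*ce,z['d'][int(ce[1]),int(ce[0])]).round(1))
    return o
E
python3 - <<'E'
from cyl import *
c=r.get_calibration('wrist');o=cyl('w5',c,(212,100,345,235),50)
from lid import lid
lid('wrist','w5',(90,80,180,180),3+43,c)
x=np.array([-.262,.965]);y=np.array([.965,.262]);t=r.state()['position'][:2]
for ce,p,a in o: print('tool d',x@(p[:2]-t),y@(p[:2]-t))
E
```

```text
cyl mid 185 [233.5 189.4] [ 494.8 -298.7   12. ]
  depth [ 494.8 -296.4   20.9]
bar (117.9300537109375, 132.3738250732422) [ 360.1 -261.8   46. ] [np.float64(19.4), np.float64(54.5)] long ang -75.0 depth z [ 360.3 -261.2   46.7]
tool d -31.66235579272774 -24.468616153013
```

```bash
python3 - <<'E'
from cyl import *
c=r.get_calibration('wrist');cyl('w5',c,(285,125,325,165),90)
print(np.round([onz(c,*p,13) for p in [(217,95),(349,119),(319,241),(198,219)]],0))
E
```

```text
cyl mid 212 [303.8 144.2] [ 560.8 -224.2   12. ]
  depth [ 559.5 -223.7   19.8]
[[ 450. -197.   13.]
 [ 602. -183.   13.]
 [ 616. -336.   13.]
 [ 462. -347.   13.]]
```

Request:
{"op": "move_arm", "data": {"motion": [[34,-15,-12.5,20,0],[34,-15,-12.5,35,0],[34,0,0,45,0],[34,0,0,45,0],[34,0,0,40,0],[34,0,0,30,0],[34,0,0,20,0],[34,0,0,7,0],[34,0,0,0,0],[14,0,0,0,0],[14,0,0,0,0],[14,0,0,0,0]]}}

```text
t: 15.15
position: [495.8, -298.4, 9.8]
tcp_rot: [0.002, 0.607, 0.794, -0.0]
force: [-1.4, 0.1, 4.5]
finger_gap: 14.8
```

```bash
python3 - <<'E'
from h import *
c,im,d=snap('wrist','w6');s=r.state();print(s['position'],s['finger_gap'],s['force'])
a=im[60:384,100:420];cv2.imwrite('pics/w6_c.png',cv2.resize(cv2.cvtColor(a,cv2.COLOR_RGB2BGR),None,fx=1.7,fy=1.7))
E
```

```text
[ 495.78261878 -298.36482265    9.74954687] 15.202332532158 [-1.92737478 -0.12568943  4.38750255]
```

View pics/w6_c.png

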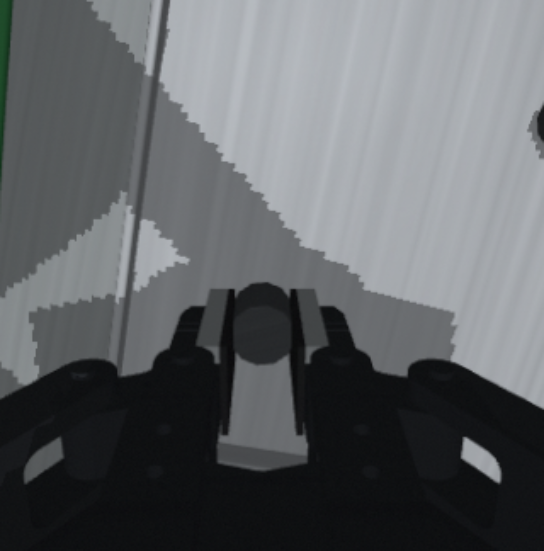

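The cylinder sits upright between the pads. Carrying it to the jar.

Request:
{"op": "move_arm", "data": {"motion": [[8,0,0,0,0],[8,0,0,-30,0],[8,0,0,-45,0],[8,0,0,-45,0],[8,40,8.6,-45,0],[8,40,8.6,0,0],[8,40,8.6,0,0],[8,40,8.6,0,0],[8,40,8.6,0,0],[8,40,8.6,0,0],[8,40,8.6,0,0],[8,39,8.6,0,0]]}}

```text
t: 16.4
position: [477.6, 22.9, 165.1]
tcp_rot: [0.0, 0.608, 0.794, 0.0]
force: [0.6, -0.3, -0.5]
finger_gap: 15.1
```

```bash
python3 - <<'E'
from h import *
r.read_camera('top');r.read_camera('top');r.read_camera('top');r.read_camera('top')
c,im,d=snap('wrist','w7');s=r.state();print(s['position'],s['tcp_rot'],s['finger_gap'],s['force'])
a=im[60:384,100:420];cv2.imwrite('pics/w7_c.png',cv2.resize(cv2.cvtColor(a,cv2.COLOR_RGB2BGR),None,fx=1.7,fy=1.7))
E
```

```text
[478.04669401  21.02350767 164.87872053] [ 3.41699734e-04  6.07279925e-01  7.94487869e-01 -5.65886836e-05] 14.780108089238707 [-0.07782251 -0.75901458  0.20837973]
```

View pics/w7_c.png

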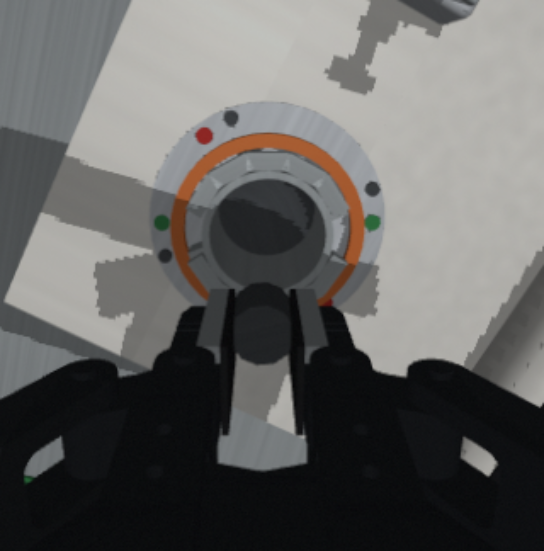

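```bash
python3 - <<'E'
from dots import *
c=r.get_calibration('wrist');im=np.load('pics/w7.npz')['im'];H,S,V=cv2.split(cv2.cvtColor(im,cv2.COLOR_RGB2HSV))
o=blobs(im,(H>40)&(H<85)&(S>70),15,200,(180,150,330,230),c,75,'green');print((o[0][1]+o[1][1])/2)
E
```

```text
green 64 [194.7 190.8] [434.8  14.   75. ]
green 66 [318.7 190.7] [523.8  38.3  75. ]
[479.30408427  26.12108628  75.        ]
```

Request:
{"op": "move_arm", "data": {"motion": [[8,5,2.7,0,0],[8,0,0,30,0],[8,0,0,20,0],[8,0,0,11,0],[8,0,0,0,0],[36,0,0,0,0],[36,0,0,0,0],[36,0,0,0,0],[36,0,0,-30,0],[36,0,0,-40,0],[36,0,0,0,0]]}}

```text
t: 17.75
position: [483.3, 26.4, 181.1]
tcp_rot: [0.005, 0.607, 0.794, 0.003]
force: [0.4, 0.7, 0.7]
finger_gap: 35.7
```

```bash
python3 - <<'E'
from h import *
c,im,d=snap('wrist','w8');s=r.state();print(s['position'],s['tcp_rot'],s['finger_gap'],s['force'])
a=im[60:300,130:420];w=cv2.resize(cv2.cvtColor(a,cv2.COLOR_RGB2BGR),None,fx=1.4,fy=1.4)
c,im,d=snap('top','t8');b=cv2.resize(cv2.cvtColor(im[160:270,300:400],cv2.COLOR_RGB2BGR),(int(336*100/110),336))
cv2.imwrite('pics/w8_c.png',np.hstack([w,b]))
E
```

```text
[481.90042911  26.56238897 178.32339444] [0.00367241 0.6074435  0.79435116 0.002269  ] 36.05201325969744 [ 1.04346783 -0.02615681 -0.92923954]
```

View pics/w8_c.png

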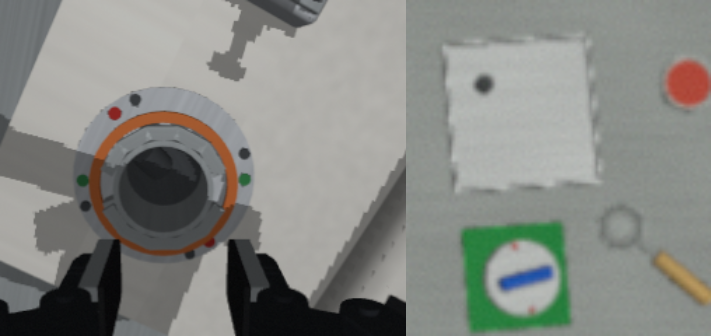

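Cylinder 1 is in the jar. The top view shows one left at about (560,−224), unmoved.

Request:
{"op": "move_arm", "data": {"motion": [[36,-43.5,1.6,0,0],[36,-43.5,1.6,0,0],[36,-43.5,1.6,0,0],[36,-43.5,1.6,0,0],[36,-43.5,1.6,0,0],[36,-43.5,1.6,0,0],[36,0,0,40,0],[36,0,0,40,0],[36,0,0,30,0],[36,0,0,0,0],[36,0,0,0,0]]}}

```text
t: 18.95
position: [556.1, -222.2, 62.8]
tcp_rot: [-0.001, 0.607, 0.794, -0.0]
force: [0.5, -1.2, 1.4]
finger_gap: 35.9
```

```bash
python3 - <<'E'
from cyl import *
c,im,d=snap('wrist','w9');s=r.state();print(s['position'],s['tcp_rot'],s['finger_gap'],s['force'],c['origin'])
print('expect',px(c,(560,-224,21)))
cyl('w9',c,(215,120,295,240),60)
E
```

```text
[ 557.47075366 -222.83159313   64.75904503] [6.28792321e-04 6.07436366e-01 7.94368085e-01 1.03416345e-04] 36.07980289258824 [0.33935942 0.06842292 1.14096525] [ 539.8838667  -159.68518829  205.13581911]
expect (np.float64(258.63030090314993), np.float64(222.63046595029516))
cyl mid 756 [262.1 218.8] [ 562.4 -224.1   12. ]
  depth [ 561.3 -221.    21.2]
```

Request:
{"op": "move_arm", "data": {"motion": [[36,0,3.5,0,0],[36,0,0,25,0],[36,0,0,20,0],[36,0,0,11,0],[36,0,0,0,0],[8,0,0,0,0],[8,0,0,0,0],[8,0,0,0,0],[8,0,0,0,0]]}}

```text
t: 19.9
position: [561.6, -222.4, 9.6]
tcp_rot: [0.002, 0.608, 0.794, 0.0]
force: [0.2, -0.6, 5.2]
finger_gap: 14.4
```

Request:
{"op": "move_arm", "data": {"motion": [[8,0,0,-40,0],[8,0,0,-45,0],[8,0,0,-45,0],[8,0,0,-30,0],[8,43.6,-2.4,0,0],[8,43.6,-2.4,0,0],[8,43.6,-2.4,0,0],[8,43.6,-2.4,0,0],[8,43.6,-2.4,0,0],[8,43.6,-2.4,0,0],[8,0,0,0,0],[8,0,0,0,0]]}}

```text
t: 21.1
position: [477.6, 27.5, 167.7]
tcp_rot: [0.0, 0.607, 0.795, -0.0]
force: [0.5, -0.3, 0.5]
finger_gap: 14.5
```

```bash
python3 - <<'E'
from cyl import *
c,im,d=snap('wrist','w10');s=r.state();print(s['position'],s['finger_gap'],s['force'])
z=np.load('pics/w10.npz')['d'];print(z[220:275:6,255].round()) # depth in the pad gap
E
```

```text
[477.939521    26.74284374 167.74896475] 15.353341418532969 [ 0.09257159  0.15205717 -0.85807704]
[259. 245. 154. 146. 141. 143. 143. 144. 144. 146.]
```

Request:
{"op": "move_arm", "data": {"motion": [[8,0,1,30,0],[8,0,0,22,0],[8,0,0,12,0],[8,0,0,0,0],[36,0,0,0,0],[36,0,0,0,0],[36,0,0,0,0],[36,0,0,-30,0],[36,0,0,-30,0],[36,-20,0,-20,0],[36,-20,0,0,0],[36,0,0,0,0]]}}

```text
t: 22.35
position: [490.7, -12.9, 185.9]
tcp_rot: [0.002, 0.608, 0.794, 0.001]
force: [0.1, -0.0, -1.0]
finger_gap: 35.9
```

```bash
python3 - <<'E'
from cyl import *
c,im,d=snap('wrist','w11');s=r.state();print(s['position'],s['finger_gap'],s['force'])
w=cv2.resize(cv2.cvtColor(im[60:300,130:420],cv2.COLOR_RGB2BGR),None,fx=1.4,fy=1.4)
c,im,d=snap('top','t11');b=cv2.resize(cv2.cvtColor(im[160:270,300:400],cv2.COLOR_RGB2BGR),(305,336))
cv2.imwrite('pics/w11_c.png',np.hstack([w,b]))
from lid import lid
lid('top','t11',(315,230,360,275),46,c)
E
```

```text
[489.80837138 -11.85876111 184.79037492] 35.772786618177875 [-0.06661603 -0.4881623   0.29868759]
bar (339.0377502441406, 250.63206481933594) [ 355.7 -263.5   46. ] [np.float64(10.7), np.float64(53.4)] long ang -73.7 depth z [ 355.7 -263.4   46.4]
```

View pics/w11_c.png

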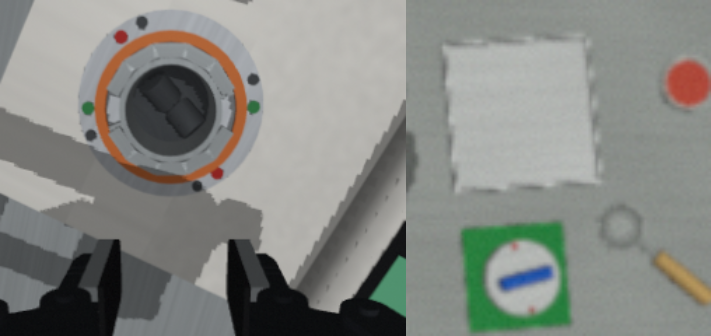

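Both cylinders lie in the jar and the tray is empty. Back to the lid, re-measuring it and the jar dots.

```bash
python3 - <<'E'
from dots import *
c=r.get_calibration('wrist');im=np.load('pics/w11.npz')['im'];H,S,V=cv2.split(cv2.cvtColor(im,cv2.COLOR_RGB2HSV))
for m,t in (((H>40)&(H<85)&(S>70),'green'),(((H<6)|(H>174))&(S>120)&(V>90),'red')):
    o=blobs(im,m,15,200,(180,60,330,200),c,75,t);e=o[1][1]-o[0][1];print((o[0][1]+o[1][1])/2,np.degrees(np.arctan2(e[1],e[0])))
E
```

```text
green 60 [192.5 137. ] [432.8  17.6  75. ]
green 61 [310.7 136. ] [520.7  42.2  75. ]
[476.77298204  29.85819302  75.        ] 15.634455909962247
red 61 [216.  86.] [441.5  58.9  75. ]
red 47 [284.8 183.7] [512.2   0.7  75. ]
[476.84370296  29.80724549  75.        ] -39.52334929417826
```

Request:
{"op": "move_arm", "data": {"motion": [[60,-29.5,-27.7,0,0],[60,-29.5,-27.7,0,0],[60,-29.5,-27.7,0,0],[60,-29.5,-27.7,0,0],[60,-29.5,-27.7,0,0],[60,-29.5,-27.7,0,0],[60,-29.5,-27.7,0,0],[60,0,0,30,0],[60,0,0,0,0],[60,0,0,0,0]]}}

```text
t: 23.45
position: [355.9, -260.1, 152.8]
tcp_rot: [-0.001, 0.607, 0.795, 0.0]
force: [0.7, 0.1, 0.2]
finger_gap: 60.0
```

```bash
python3 - <<'E'
from lid import *
c,im,d=snap('wrist','w12');s=r.state();q=s['tcp_rot'];print(s['position'],np.degrees(2*np.arctan2(q[2],q[1])),s['finger_gap'])
print('expect',px(c,(356.6,-262,46)))
lid('wrist','w12',(215,120,295,260),46,c)
E
```

```text
[ 356.58788213 -260.52932346  153.91563581] 105.27054958985909 60.136778394421015
expect (np.float64(253.69132363254153), np.float64(193.74639199358342))
bar (254.0, 193.0) [ 356.9 -262.1   46. ] [np.float64(12.4), np.float64(56.3)] long ang -74.4 depth z [ 356.8 -261.8   44.4]
```

Request:
{"op": "move_arm", "data": {"motion": [[60,-1.5,0,40,0],[50,0,0,40,0],[50,0,0,30,0],[50,0,0,13,0],[12,0,0,0,0],[12,0,0,0,0],[12,0,0,0,0],[12,0,0,0,0],[12,0,0,0,0],[12,0,0,0,0]]}}

```text
t: 24.5
position: [358.2, -264.1, 33.1]
tcp_rot: [0.002, 0.608, 0.794, 0.0]
force: [0.5, 1.2, 6.3]
finger_gap: 12.8
```

Request:
{"op": "move_arm", "data": {"motion": [[12,0,0,-40,0],[12,0,0,-40,0],[12,0,0,-40,0],[12,0,0,-40,0],[12,31,24.2,0,0],[12,31,24.2,0,0],[12,31,24.2,0,0],[12,31,24.2,0,0],[12,31,24.2,0,0],[12,31,24.2,0,0],[12,31,24.2,0,0],[12,31,24.2,0,0]]}}

```text
t: 25.7
position: [478.7, 28.7, 190.8]
tcp_rot: [0.0, 0.607, 0.794, -0.0]
force: [1.2, -0.3, -0.3]
finger_gap: 12.9
```

```bash
python3 - <<'E'
from lid import *
for i in range(4): r.read_camera('top')
c,im,d=snap('wrist','w13');s=r.state();q=s['tcp_rot'];print(s['position'],np.degrees(2*np.arctan2(q[2],q[1])),s['finger_gap'],s['force'])
p=np.array(s['position']);lid('wrist','w13',(200,180,310,280),p[2]+16,c)
E
```

```text
[478.1653214   26.94761325 190.513152  ] 105.20590342570448 12.843294020866997 [ 0.67145057 -0.48586543 -1.51416123]
bar (254.0, 233.0) [475.4  40.2 206.5] [np.float64(12.9), np.float64(41.5)] long ang -73.9 depth z [475.5  39.8 203.2]
```

Request:
{"op": "move_arm", "data": {"motion": [[12,-1,0.7,25,0],[12,0,0,20,0],[12,0,0,10,0],[12,0,0,3,0],[12,0,0,3,0],[12,0,0,3,0],[12,0,0,3,0],[12,0,0,0,0],[12,0,0,0,0]]}}

```text
t: 26.85
position: [480.0, 26.2, 124.8]
tcp_rot: [0.001, 0.607, 0.794, 0.0]
force: [-2.6, -1.4, 3.8]
finger_gap: 12.3
```

Request:
{"op": "move_arm", "data": {"motion": [[12,0,0,3,0],[12,0,0,3,0],[12,0,0,3,0],[12,0,0,3,0],[12,0,0,2,0],[12,0,0,0,0]]}}

```text
t: 27.45
position: [480.0, 26.6, 113.4]
tcp_rot: [-0.0, 0.608, 0.794, -0.0]
force: [-12.1, 0.7, 20.5]
finger_gap: 13.0
```

Request:
{"op": "move_arm", "data": {"motion": [[12,0.5,-1.9,2,0],[12,0,0,0,0.1],[12,0,0,0,0.1],[12,0,0,0,0.1],[12,0,0,0,0.1],[12,0,0,0,0.1],[12,0,0,0,0.1],[12,0,0,0,0.1],[12,0,0,0,0.1],[12,0,0,0,0.1],[12,0,0,0,0.08],[12,0,0,0,0]]}}

```text
t: 28.65
position: [478.8, 27.2, 113.1]
tcp_rot: [-0.0, 0.91, 0.416, 0.001]
force: [-13.7, 2.7, 26.9]
finger_gap: 12.6
```

```bash
python3 - <<'E'
from h import *
s=r.state();q=s['tcp_rot'];print(s['position'],np.degrees(2*np.arctan2(q[2],q[1])),s['force'],s['torque'],s['finger_gap'])
E
```

```text
[478.764863    27.17394589 113.11688443] 49.11103967749809 [-13.65203916   2.73125367  26.85622159] [0.48820679 2.4873324  0.59844154] 12.624928734833825
```

Request:
{"op": "move_arm", "data": {"motion": [[12,0,0,-3,0],[12,0,0,-3,0],[12,0,0,-3,0],[12,0,0,-3,0],[12,0,0,-3,0],[12,0,0,-2,0],[12,0,0,0,0]]}}

```text
t: 29.35
position: [477.9, 27.0, 121.4]
tcp_rot: [-0.0, 0.91, 0.415, 0.002]
force: [10.5, 2.6, -17.3]
finger_gap: 12.5
```

Turned back 57°, and the lid resists a 17 N lift at the locked height, so it is locked. Releasing and rising.

Request:
{"op": "move_arm", "data": {"motion": [[12,0,0,4,0],[36,0,0,0,0],[36,0,0,0,0],[36,0,0,-30,0],[36,0,0,-45,0],[36,0,0,-50,0],[36,0,0,-50,0],[36,0,0,-50,0],[0,0,0,0,-0.13],[0,0,0,0,-0.13],[0,0,0,0,-0.13],[0,0,0,0,-0.13]]}}

```text
t: 30.55
position: [477.5, 26.1, 345.7]
tcp_rot: [0.0, 0.771, 0.637, 0.0]
force: [-0.2, -0.3, -0.6]
finger_gap: -0.1
```

```bash
python3 - <<'E'
from lid import *
c,im,d=snap('wrist','w14');s=r.state();q=s['tcp_rot'];print(s['position'],np.degrees(2*np.arctan2(q[2],q[1])),s['finger_gap'],s['force'])
z0=134;u,v=px(c,(478.6,28,z0));u,v=int(u),int(v);print(u,v);lid('wrist','w14',(u-45,v-45,u+45,v+45),z0,c)
h=np.array([510.5,187]);e=np.array([.195,.98]);a=np.radians(78.7)
x=s['tcp_rot'];X=np.array([np.cos(2*np.arctan2(q[2],q[1])),np.sin(2*np.arctan2(q[2],q[1]))]);Y=np.array([X[1],-X[0]])
D=h+e*155-s['position'][:2];print('to u=155',D,X@D,Y@D)
E
```

```text
[477.50729148  26.15288818 345.5742447 ] 79.28675716185334 -0.29226905369078576 [-0.08145385  0.08883779 -0.51937525]
253 165
bar (254.674560546875, 164.48585510253906) [479.5  28.7 134. ] [np.float64(13.7), np.float64(56.0)] long ang 50.1 depth z [479.8  29.1 134.6]
to u=155 [ 63.21770852 312.74711182] 319.04766011049867 3.9780899034011807
```

The lid is back at its locked pose (bar 50.1°, same height as at the start). Now to the far side of the handle.

Request:
{"op": "move_arm", "data": {"motion": [[0,40,0.5,0,0],[0,40,0.5,0,0],[0,40,0.5,0,0],[0,40,0.5,0,0],[0,40,0.5,0,0],[0,40,0.5,0,0],[0,40,0.5,0,0],[0,39,0.5,0,0],[0,0,0,48,0],[0,0,0,50,0],[0,0,0,50,0],[0,0,0,0,0]]}}

```text
t: 31.8
position: [538.1, 336.1, 187.2]
tcp_rot: [-0.002, 0.773, 0.634, -0.009]
force: [-0.8, -0.6, -1.2]
finger_gap: -0.3
```

```bash
python3 - <<'E'
from h import *
c,im,d=snap('side','s4');crop('s4',200,80,340,200,5);s=r.state();print(s['position'],s['tcp_rot'],s['force'])
E
```

```text
[540.63208861 337.20572698 192.70125236] [-0.00111015  0.77310105  0.63426399 -0.00476841] [-0.61645025  0.31534956 -0.49230392]
```

View pics/s4_c.png

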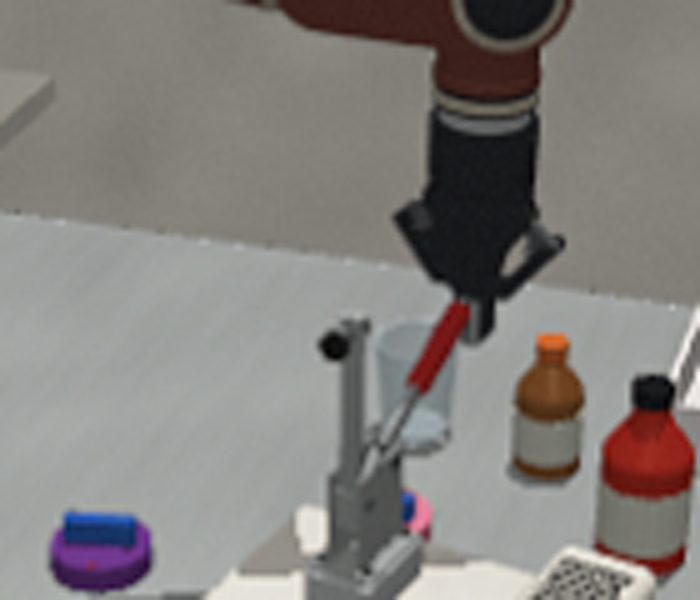

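The fingers stand just beyond the handle's end, with the grip tip at (465,310) in the crop. Pushing it towards the jar.

Request:
{"op": "move_arm", "data": {"motion": [[0,-10,0,-3,0],[0,-10,0,-5,0],[0,-7,0,-10,0],[0,-7,0,-10,0],[0,-8,0,-10,0],[0,-9,0,-10,0],[0,-10,0,-8,0],[0,-11,0,-8,0],[0,-12,0,-6,0],[0,-12,0,-6,0],[0,0,0,0,0]]}}

```text
t: 32.95
position: [524.9, 242.5, 275.4]
tcp_rot: [0.001, 0.773, 0.634, 0.001]
force: [0.7, 0.2, 0.6]
finger_gap: -0.1
```

Request:
{"op": "move_arm", "data": {"motion": [[0,-9,0,-3,0],[0,-9,0,-3,0],[0,-8,0,-2,0],[0,-5,0,-1,0],[0,-4,0,0,0],[0,0,0,0,0]]}}

```text
t: 33.55
position: [517.8, 209.4, 282.6]
tcp_rot: [0.0, 0.773, 0.635, -0.0]
force: [0.9, 0.5, -0.2]
finger_gap: 0.0
```

```bash
python3 - <<'E'
from h import *
s=r.state();p=s['position'];print(p,s['force'],'u',(p[0]-510.5)*.195+(p[1]-187)*.98)
c,im,d=snap('side','s5')
for n in ('s4','s5'):
    im=np.load('pics/%s.npz'%n)['im'];H,S,V=cv2.split(cv2.cvtColor(im,cv2.COLOR_RGB2HSV));m=(((H<8)|(H>172))&(S>150)&(V>90))[110:165,255:300]
    ys,xs=np.nonzero(m);print(n,len(xs),xs.min()+255,xs.max()+255,ys.min()+110,ys.max()+110)
E
```

```text
[517.79854579 209.37156154 282.62876289] [ 0.91539629  0.54305236 -0.1877959 ] u 23.34734673664668
s4 74 282 293 140 157
s5 96 274 278 135 156
```

Request:
{"op": "move_arm", "data": {"motion": [[0,-3,0,0,0],[0,-3,0,0,0],[0,-3,0,0,0],[0,0,0,0,0]]}}

```text
t: 34.0
position: [517.1, 206.5, 283.1]
tcp_rot: [-0.004, 0.772, 0.636, 0.006]
force: [6.0, 18.7, -2.3]
finger_gap: -0.1
```

Request:
{"op": "move_arm", "data": {"motion": [[0,-3,0,0,0],[0,-3,0,0,0],[0,-2,0,0,0],[0,0,0,0,0]]}}

```text
t: 34.4
position: [517.0, 206.2, 283.4]
tcp_rot: [-0.009, 0.77, 0.638, 0.014]
force: [14.0, 43.4, -7.9]
finger_gap: -0.2
```

The handle is on a hard stop at u≈20 mm. Backing off and comparing it with the starting picture.

Request:
{"op": "move_arm", "data": {"motion": [[0,8,0,0,0],[0,20,0,0,0],[0,40,0,-20,0],[0,40,0,-40,0],[0,40,0,-40,0],[0,40,0,0,0],[0,40,0,0,0],[0,40,0,0,0],[0,0,0,0,0],[0,0,0,0,0]]}}

```text
t: 35.4
position: [564.6, 447.6, 372.2]
tcp_rot: [0.0, 0.772, 0.635, -0.001]
force: [0.1, -0.2, 0.8]
finger_gap: 0.1
```

```bash
python3 - <<'E'
from h import *
print(r.state()['position'])
snap('side','s6');snap('top','t6')
for a,bx in (('side0',(255,110,300,180)),('s6',(255,110,300,180)),('top0',(178,178,202,202)),('t6',(178,178,202,202))):
    im=np.load('pics/%s.npz'%a)['im'];H,S,V=cv2.split(cv2.cvtColor(im,cv2.COLOR_RGB2HSV));x0,y0,x1,y1=bx
    m=(((H<8)|(H>172))&(S>130)&(V>60))[y0:y1,x0:x1];n,l,s,ce=cv2.connectedComponentsWithStats(m.astype(np.uint8));i=1+np.argmax(s[1:,4]);print(a,s[i],ce[i].round(2))
def d(a,b,bx):
    x0,y0,x1,y1=bx;A,B=[cv2.imread('pics/%s.png'%q)[y0:y1,x0:x1] for q in(a,b)];return np.hstack([cv2.resize(q,(390,390),interpolation=cv2.INTER_CUBIC) for q in(A,B)])
cv2.imwrite('pics/cmp.png',d('side0','s6',(215,120,345,250)))
A,B=[np.load('pics/%s.npz'%q)['im'].astype(int) for q in('top0','t6')];D=np.abs(A-B).sum(2)>90
n,l,s,ce=cv2.connectedComponentsWithStats(D.astype(np.uint8));print([tuple(q) for q in s[1:] if q[4]>25])
E
```

```text
[564.58609403 447.64445887 372.22583377]
side0 [19 26  4 21 83] [20.52 35.88]
s6 [19 26  4 21 83] [20.52 35.88]
top0 [ 6  7  9  9 44] [ 9.55 11.14]
t6 [ 6  7  9  9 43] [ 9.58 11.09]
[(np.int32(0), np.int32(95), np.int32(228), np.int32(289), np.int32(27032)), (np.int32(131), np.int32(168), np.int32(122), np.int32(173), np.int32(5187)), (np.int32(10), np.int32(174), np.int32(6), np.int32(23), np.int32(98)), (np.int32(322), np.int32(184), np.int32(7), np.int32(7), np.int32(42)), (np.int32(344), np.int32(205), np.int32(8), np.int32(6), np.int32(39)), (np.int32(147), np.int32(215), np.int32(11), np.int32(9), np.int32(54)), (np.int32(0), np.int32(264), np.int32(4), np.int32(12), np.int32(38)), (np.int32(3), np.int32(283), np.int32(6), np.int32(14), np.int32(64)), (np.int32(0), np.int32(289), np.int32(2), np.int32(23), np.int32(30)), (np.int32(1), np.int32(340), np.int32(7), np.int32(12), np.int32(48)), (np.int32(259), np.int32(351), np.int32(21), np.int32(17), np.int32(96)), (np.int32(288), np.int32(354), np.int32(9), np.int32(15), np.int32(77)), (np.int32(280), np.int32(369), np.int32(14), np.int32(15), np.int32(83)), (np.int32(234), np.int32(370), np.int32(30), np.int32(14), np.int32(84))]
```

View pics/cmp.png

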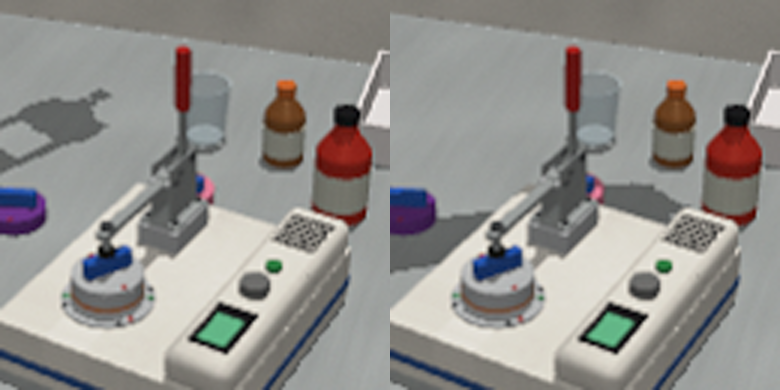

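The clamp and lid match the starting picture: same handle pixels, foot on the bar. The only other changes are the two cylinders gone from the tray, plus the arm and its shadows. Handing in.

```bash
python3 -c "
from plant import r
print(r.finish_job())"
```

```text
the job is handed in; nothing more can be done
None
```

The mill is ready and the job is handed in, after about 36 s of robot time:

- **Clamp open:** I swung it to its stop, confirmed by about 38 N of resistance.
- **Lid off:** I pressed and twisted the lid free, then stood it upright on the green mat.
- **Cylinders:** There were two in the tray, and both are now in the jar. A wrist picture showed them inside and the tray empty.
- **Lid back on:** I pressed it to the stop and turned it 56° clockwise to the end. It then resisted a 17 N lift at the locked height, and its bar measured 50.1° against 50.2° at the start.
- **Clamp closed:** I pushed the handle until it stopped at about 45 N. The handle's pixels in the side picture are identical to those at the start, and in the top picture they match to 0.1 px.

No check failed. Jar-centre estimates from different views differed by up to about 4 mm, which did not affect the fit. The fingers read about 15 mm on the 18 mm cylinders, but the pictures and depth readings showed they were held. A before-and-after comparison of the top pictures also flagged a small patch near the pink lid. I took it for the arm's shadow and did not check further; the arm did not touch anything there.

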